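# Weigh the dropper bottle under the draught shield

### The job

Weigh the small dark dropper bottle on the precision balance: swing the balance's glass lid up by its blue bail handle, over past vertical and gently down onto its rear stop, without letting it drop. Set the bottle gently upright in the middle of the round pan, then swing the lid back over and lower it gently until it is fully shut above the bottle. Leave the other glassware and jars where they stand.

Things in the scene. Friction and masses are not known exactly. Their poses are not given: they have to be found in the camera images.
- balance: Precision balance, fixed, turned up to 0.45 rad about z: white housing 263 mm deep (x), 225 mm wide (y), sloping display panel on its -x side, towards the robot (at most 50 mm high, 65 to 168 mm in front of the origin), glass draught shield over the pan. Origin on the bench under the pan's centre; x points to the rear, y left, z up.
- pan (a point): Centre of the upper face of the round steel pan, 90 mm in diameter, 55 mm above the bench; axes as the balance.
- shield_rim (a point): Centre of the open top of the rectangular glass shield, over the pan's centre, 145 mm above the bench and 90 mm above the pan; axes as the balance. Inside, the shield measures 116 mm (x) by 198 mm (y), straight down to the housing; glass walls 3 mm, aluminium rails and corner posts 8 mm. It is open at the top only, when the lid is open.
- lid (a joint): Angle of the shield's lid, rad: 0 shut (level on the rim), 1.57 upright, 1.85 open, leaning back on its rear stop. A framed glass flap of about 0.4 kg, 125 mm from hinge to front edge, 214 mm wide, 6 mm thick. Its hinge runs almost freely: below about 1.57 it falls shut, above that it falls back on the stop; it rests still at both ends.
- lid_hinge (a point): Middle of the hinge axis, on the rear rim of the shield, 62.5 mm behind the pan's centre and 152 mm above the bench; the axis runs along y of the balance.
- lid_handle (a point): Middle of the lid's blue bail handle: round bar 12 mm thick, 92 mm straight, parallel to the hinge, 168 mm from it in the lid's plane, on two legs 110 mm apart, 43 mm beyond the lid's edge. Fingers pointing down close on it from before and behind, and it turns between them. At lid angle a it is 168*cos(a) mm in front of and 168*sin(a) mm above the hinge.
- dropper_bottle: Dropper bottle to be weighed: black round body with a grey screw cap and pointed tip, 33 mm in diameter, 82 mm high, loose on the bench to the left of the balance; origin at the centre of its underside, z up along the bottle. On the pan its tip stays about 9 mm below the shut lid.
- beaker: Bystander: small clear beaker with a spout, 57 x 63 mm, 70 mm high, standing near the bottle (the two may have changed places); origin at the centre of its underside.
- red_lid_jar: Bystander: clear jar with a red screw lid, 66 mm in diameter, 92 mm high, left of and behind the balance; origin at the centre of its underside.
- red_cap_bottle: Bystander: white bottle with a red cap and a label, 56 mm in diameter, 116 mm high, to the right of the balance; origin at the centre of its underside.
Not all that is in view belongs to the job. Several things have the shape of the dropper_bottle; the one meant has the colours described above.

How it is judged:
By the outcome, as a careful person would: the job done as asked, in the order asked, and still so for the second after the job is handed in, with the robot touching nothing.
It also fails if it takes over 72 s, if anything falls off the work surface, if the arm or the gripper's body presses on something with over 40 N, if the wrist force passes 120 N, or if a joint passes its speed limit or range.

### The arm

A 6-joint arm with a two-finger parallel gripper is mounted at the origin on a cart in front of the work surface, level with it; the furniture and walls round the work are solid. World frame = base frame: x ahead of the robot, y to its left, z up, the work surface at z = 0. Lengths are in m, angles in rad, forces in N, time in s.
With the tool pointing down it reaches from about 0.35 to 0.975 m from the base axis. Payload 4.9 kg.
Tool frame: the origin (TCP) lies at the very end of the fingers, on their centre line; the grasp point (between the pads) lies 19 mm behind it (ctrl.grasp_offset is the distance from the TCP to the grasp point, in m); z points along the fingers, y is the line along which they close (so a half turn about z gives the same grasp; the last joint's range is limited). The gripper opens to 85 mm and grips with 20 to 120 N. Pads are 22 mm wide; open, the fingers measure 114 mm over their backs; the gripper's body (76 mm by 85 mm) begins 54 mm behind the grasp point. The pads swing forward as they close: fully open they stand 13 mm farther back than shut.
Start: joints at [1.069, 0.053, 1.613, -0, 1.476, -0.119], TCP at [0.233, 0.58, 0.231] pointing down, gripper open.
Joint ranges: [-3.01, 3.01], [-1.01, 2.22], [0.06, 2.58], [-1.02, 4.17], [0.09, 2.62], [-3.14, 3.14]. Speed limits (rad/s): [2.57, 2.57, 3.14, 3.14, 3.14, 3.14].

### API

Orientations are given as a rotation vector (axis times angle).
In Python, from station import ctrl, optics gives the robot as it stands.
- The arm moves only by the shell command python3 -m handwheel 'ROWS' [OPENING] [FORCE]. ROWS is JSON, a list of rows, each an object of numbers: "tx", "ty", "tz": the shift along the tool's x, y, z in mm; "roll": the turn about the tool's z in rad. A call has 1 to 12 rows; each row shifts and turns the commanded pose from where the row before left it, along the tool's axes as they then stand; what a row does not reach is not made up. A row lasts 1/12 s, in which the tool goes at most 41.7 mm and 7.16 degrees, less where a joint would pass 70% of its speed; a pose out of reach is approached as far as the arm can. A call with a gripper value outside its range is refused whole. OPENING is the finger opening in mm, from 0 to 85.4, set as the call begins (- or left out, the last holds). The fingers move at their own pace and stop on an object; FORCE is the grip in N (left out, the last holds). Time passes only in rows, so rows that do not move let the fingers close. It gives the time, the measured TCP pose, the force, the opening and the grip force at its end, in the units of the state.
- ctrl.get_obs(): the state, without advancing time (a new reading comes with each control period).
- optics.get_image(name): name is "scene" or "top" or "wrist"; returns (picture, depth): 384x512x3 uint8, red, green, blue; 384x512 float32, m along the optical axis (not along the pixel's ray), 0 where there is no reading.
- optics.camera_params(name): a dict with "mtx" (3x3 intrinsics, pixels), "extrinsics" (4x4, takes a point from camera to world coordinates); the wrist camera has in their place "tool_from_camera" (4x4, takes a point from camera to tool coordinates, whose origin is the TCP and whose axes are the flange's). Camera axes: x right, y down, z forward; pixel columns grow to the right and rows downward; lengths in m; the calibration is good to about 2 mm. A picture is of the moment at which its call begins: read the wrist's pose just before it. camera_params takes no time and is no camera call.
- ctrl.finish_job(): hands the job in; it is judged then, once.
The state is a dict: "t": time; "q": joint angles; "dq": joint speeds; "effort": joint torques, N m; "tool_pos": TCP position; "tool_rot": TCP orientation; "contact_force": force on the tool from outside, world axes, zero at the start; "wrist_torque": the same for the moment, N m; "opening": finger opening in m; "grip_force": force on a finger pad.
Only numpy, scipy, OpenCV 4.12 (cv2) and the standard library are available. Lean on these libraries where they do the work, as an engineer would, in place of code of your own. Each camera call takes 0.05 s, during which the arm holds its last target. There are 200 camera calls.

## Working session

There is one attempt and no reset: what is moved stays moved. The work goes in short steps, Python scripts to look and compute and a shell command to move; the robot and the scene stay as the last step left them, time stands still between calls to the robot, and variables do not carry over. Pictures are saved under pics/ and viewed, at most 10 in all, crops included, and the job is handed in when it is done.

```bash
ls; mkdir -p pics; cat > h.py <<'E'
import numpy as np,cv2
from station import ctrl,optics
from scipy.spatial.transform import Rotation as R
def cam(n):
    o=ctrl.get_obs(); im,d=optics.get_image(n); p=optics.camera_params(n)
    if 'extrinsics' in p: T=np.array(p['extrinsics'])
    else:
        W=np.eye(4);W[:3,:3]=R.from_rotvec(o['tool_rot']).as_matrix();W[:3,3]=o['tool_pos'];T=W@np.array(p['tool_from_camera'])
    return im,d,np.array(p['mtx']),T
def pts(d,K,T):
    v,u=np.mgrid[:d.shape[0],:d.shape[1]]
    P=np.stack([(u-K[0,2])/K[0,0]*d,(v-K[1,2])/K[1,1]*d,d],-1)
    return P@T[:3,:3].T+T[:3,3]
def ray(u,v,K,T,z):
    r=T[:3,:3]@np.array([(u-K[0,2])/K[0,0],(v-K[1,2])/K[1,1],1]); s=(z-T[2,3])/r[2]; return T[:3,3]+s*r
E
python3 - <<'E'
from h import *
ims=[]
for n in ("scene","top"):
    im,d,K,T=cam(n); np.savez(f'{n}.npz',im=im,d=d,K=K,T=T); cv2.imwrite(f'pics/{n}0.png',im[:,:,::-1]); print(n,T[:3,3].round(3),T[:3,2].round(2))
o=ctrl.get_obs(); print({k:np.round(v,3) for k,v in o.items()}, ctrl.grasp_offset, R.from_rotvec(o['tool_rot']).as_matrix().round(3))
E
```

```text
pics
scene [-0.177 -0.507  0.947] [ 0.63  0.35 -0.69]
top [ 0.391 -0.041  1.582] [ 0.13 -0.01 -0.99]
{'t': np.float64(0.1), 'q': array([ 1.069,  0.053,  1.614, -0.   ,  1.476, -0.119]), 'dq': array([ 0.   , -0.003, -0.003, -0.   ,  0.002, -0.001]), 'effort': array([ 0.0000e+00, -3.9490e+01, -3.7136e+01, -0.0000e+00,  4.0000e-03,
       -0.0000e+00]), 'tool_pos': array([0.233, 0.579, 0.23 ]), 'tool_rot': array([-5.970e-01, -3.084e+00,  3.000e-03]), 'contact_force': array([0.038, 0.429, 0.481]), 'wrist_torque': array([ 0.008,  0.018, -0.003]), 'grip_force': np.float64(0.0), 'opening': np.float64(0.085)} 0.0187 [[-0.928  0.373 -0.001]
 [ 0.373  0.928 -0.002]
 [ 0.    -0.002 -1.   ]]
```

View pics/scene0.png

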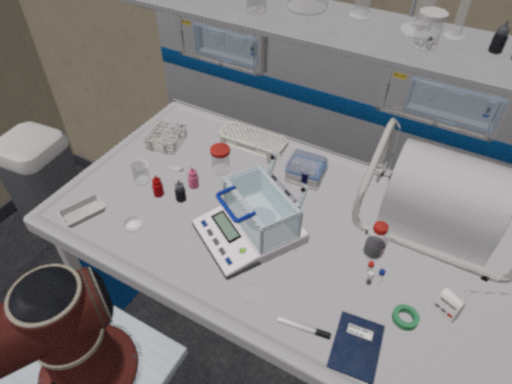

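View pics/top0.png

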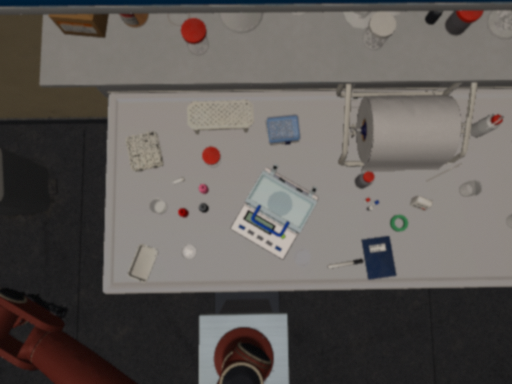

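The scene shows three look-alike dropper bottles: red (157,187), black with a grey cap (180,190) and pink (193,178). There is also a black one on the shelf (500,38). The one at (180,190) fits: black, on the bench, left of the balance. The handle is blue at about (237,205). I'll confirm with a crop while measuring.

```bash
python3 - <<'E'
from h import *
S=np.load('scene.npz');Tp=np.load('top.npz')
cv2.imwrite('pics/crop1.png',np.hstack([cv2.resize(S['im'][130:270,120:320,::-1],None,fx=2.0,fy=2.0,interpolation=2),cv2.resize(Tp['im'][160:260,170:325,::-1],(400,280),interpolation=2)]))
for n,D in(('scene',S),('top',Tp)):
    im,d,K,T=[D[k] for k in('im','d','K','T')]; P=pts(d,K,T); hsv=cv2.cvtColor(im,cv2.COLOR_RGB2HSV)
    print(n,'f',K[0,0])
    b=((hsv[...,0]>105)&(hsv[...,0]<125)&(hsv[...,1]>140)&(hsv[...,2]>70)).astype(np.uint8)
    x0,x1,y0,y1=(205,265,175,230) if n=='scene' else (240,300,195,245)
    m=np.zeros_like(b);m[y0:y1,x0:x1]=b[y0:y1,x0:x1]
    k,l,st,_=cv2.connectedComponentsWithStats(m)
    for i in range(1,k):
        if st[i,4]<10: continue
        q=P[l==i]; v,u=np.nonzero(l==i)
        print(st[i], 'zrange',np.percentile(q[:,2],[5,50,95]).round(3),'mean',np.median(q,0).round(3))
        w=np.array([ray(a,c,K,T,.152) for a,c in zip(u,v)])
        c,sz,an=cv2.minAreaRect((w[:,:2]*1000).astype(np.float32)); print('rect',c,sz,an, cv2.boxPoints((c,sz,an)).round(0).tolist())
    # dark bottle
    box=(170,192,178,204) if n=='scene' else (196,212,200,215)
    sub=np.zeros(b.shape,bool); sub[box[2]:box[3],box[0]:box[1]]=True
    m=sub&(hsv[...,2]<95)
    v,u=np.nonzero(m);print('dark',len(u),u.min(),u.max(),v.min(),v.max(),u.mean(),v.mean(), np.median(P[m],0).round(3), 'z',np.percentile(P[m][:,2],[2,98]).round(3))
    m=sub&(P[...,2]>.015)&(P[...,2]<.1)
    q=P[m];print(len(q),q.min(0).round(3),q.max(0).round(3))
E
```

```text
scene f 423.69916809631036
[217 187  38  35 179] zrange [0.155 0.158 0.162] mean [ 0.455 -0.094  0.158]
rect (477.8779296875, -93.74604034423828) (120.76583099365234, 57.69811248779297) 58.57763671875 [[422.0, -130.0], [471.0, -160.0], [534.0, -57.0], [485.0, -27.0]]
dark 132 175 185 183 201 180.09848484848484 193.84848484848484 [0.526 0.131 0.038] z [0.007 0.073]
196 [0.517 0.12  0.017] [0.596 0.153 0.081]
top f 426.19811423452614
[252 206  37  30 138] zrange [0.153 0.158 0.164] mean [ 0.463 -0.074  0.158]
rect (475.2881164550781, -94.5107650756836) (117.28346252441406, 57.45550537109375) 59.25164031982422 [[421.0, -130.0], [470.0, -160.0], [530.0, -59.0], [481.0, -29.0]]
dark 71 199 208 203 212 203.67605633802816 207.57746478873239 [0.534 0.135 0.057] z [0.011 0.079]
72 [0.52  0.124 0.019] [0.553 0.153 0.081]
```

View pics/crop1.png

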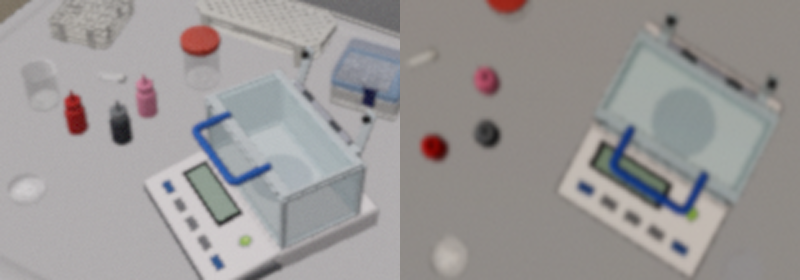

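The crop confirms it: black body and grey cap at scene (180,190), with red to its left and pink behind. The lid is shut and the handle is near (0.456,-0.083,0.152), with balance yaw about -0.53 rad. I'll move above the handle and refine with the wrist camera.

```bash
python3 -m handwheel '[{"tx":-25,"ty":-31,"tz":-6},{"tx":-25,"ty":-31,"tz":-6},{"tx":-25,"ty":-31,"tz":-6},{"tx":-25,"ty":-31,"tz":-6},{"tx":-25,"ty":-31,"tz":-6},{"tx":-25,"ty":-31,"tz":-6},{"tx":-25,"ty":-31,"tz":-6},{"tx":-25,"ty":-31,"tz":-6},{"tx":-25,"ty":-31,"tz":-6},{"tx":-25,"ty":-31,"tz":-6},{"tx":-25,"ty":-31,"tz":-6},{"tx":-25,"ty":-31,"tz":-6}]'
python3 -m handwheel '[{"tx":-26,"ty":-26},{"tx":-26,"ty":-26},{"tx":-26,"ty":-26},{"tx":-26,"ty":-26},{"tx":-26,"ty":-26},{"tx":-20,"ty":-20},{"roll":0.12},{"roll":0.12},{"roll":0.12},{"roll":0.12},{"roll":0.12},{"roll":0.12}]'
python3 -m handwheel '[{"roll":0.12},{"roll":0.12},{"roll":0.12},{"roll":0.12},{"roll":0.12},{"roll":0.12},{"roll":0.12},{"roll":0.12},{}]'
python3 - <<'E'
from h import *
im,d,K,T=cam('wrist'); np.savez('w1.npz',im=im,d=d,K=K,T=T); cv2.imwrite('pics/w1.png',im[:,:,::-1])
o=ctrl.get_obs(); print(o['t'],o['tool_pos'].round(4),R.from_rotvec(o['tool_rot']).as_matrix().round(3).tolist(),o['q'].round(2)); print(np.array(optics.camera_params('wrist')['tool_from_camera']).round(3))
E
```

```text
0.15 [0.2332 0.5793 0.2303] [[-0.928, 0.373, -0.001], [0.373, 0.928, -0.001], [0.0, -0.002, -1.0]] [ 1.07  0.05  1.61 -0.    1.48 -0.12]
[[-0.    -0.947 -0.322  0.083]
 [ 1.    -0.     0.    -0.   ]
 [-0.001 -0.322  0.947 -0.143]
 [ 0.     0.     0.     1.   ]]$[0]: bad value
$[0]: bad value
$[0]: bad value
```

View pics/w1.png

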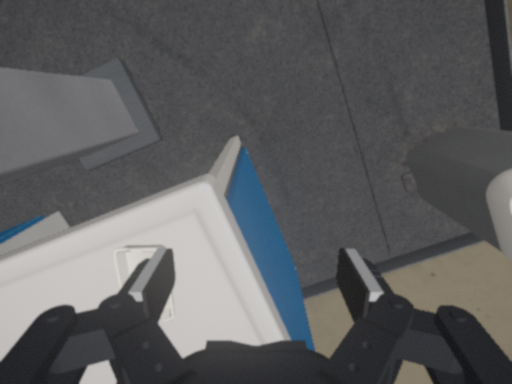

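The moves were refused, so the wrist view shows only the bench corner from the start pose. I'll check the row format.

```bash
python3 -m handwheel '[{"tx":-25.0,"ty":-30.0,"tz":-6.0,"roll":0.0}]'; python3 -m handwheel --help | head -30; python3 -m handwheel '[{"tx":-20,"ty":-20,"tz":-6,"roll":0}]'
```

```text
t: 0.23
tool_pos: [0.2437, 0.5445, 0.234]
tool_rot: [-0.591, -3.082, 0.005]
contact_force: [1.1, -1.3, 0.6]
opening: 0.0853
grip_force: 0.0
t: 0.32
tool_pos: [0.2559, 0.5151, 0.2414]
tool_rot: [-0.594, -3.084, 0.006]
contact_force: [0.6, 0.2, 0.4]
opening: 0.0855
grip_force: 0.0invalid input: not JSON, or not a number
```

All four keys are required.

```bash
python3 -m handwheel '[{"tx":-26,"ty":-30,"tz":-5,"roll":0},{"tx":-26,"ty":-30,"tz":-5,"roll":0},{"tx":-26,"ty":-30,"tz":-5,"roll":0},{"tx":-26,"ty":-30,"tz":-5,"roll":0},{"tx":-26,"ty":-30,"tz":-5,"roll":0},{"tx":-26,"ty":-30,"tz":-5,"roll":0},{"tx":-26,"ty":-30,"tz":-5,"roll":0},{"tx":-26,"ty":-30,"tz":-5,"roll":0},{"tx":-26,"ty":-30,"tz":-5,"roll":0},{"tx":-26,"ty":-30,"tz":-5,"roll":0},{"tx":-26,"ty":-30,"tz":-5,"roll":0},{"tx":-26,"ty":-30,"tz":-5,"roll":0}]' | head -2
python3 -m handwheel '[{"tx":-24,"ty":-30,"tz":0,"roll":0},{"tx":-24,"ty":-30,"tz":0,"roll":0},{"tx":-24,"ty":-30,"tz":0,"roll":0},{"tx":-15,"ty":-20,"tz":0,"roll":0},{"tx":0,"ty":0,"tz":0,"roll":0.12},{"tx":0,"ty":0,"tz":0,"roll":0.12},{"tx":0,"ty":0,"tz":0,"roll":0.12},{"tx":0,"ty":0,"tz":0,"roll":0.12},{"tx":0,"ty":0,"tz":0,"roll":0.12},{"tx":0,"ty":0,"tz":0,"roll":0.12},{"tx":0,"ty":0,"tz":0,"roll":0.12},{"tx":0,"ty":0,"tz":0,"roll":0.12}]' | head -2
python3 -m handwheel '[{"tx":0,"ty":0,"tz":0,"roll":0.12},{"tx":0,"ty":0,"tz":0,"roll":0.12},{"tx":0,"ty":0,"tz":0,"roll":0.12},{"tx":0,"ty":0,"tz":0,"roll":0.12},{"tx":0,"ty":0,"tz":0,"roll":0.12},{"tx":0,"ty":0,"tz":0,"roll":0.12},{"tx":0,"ty":0,"tz":0,"roll":0},{"tx":0,"ty":0,"tz":0,"roll":0}]'
cat > hs.py <<'E'
from h import *
import sys
# measure the handle bar (lid shut): mask + rays onto z=.152
def run(name,z=.152):
    im,d,K,T=cam('wrist'); np.savez(name+'.npz',im=im,d=d,K=K,T=T); cv2.imwrite(f'pics/{name}.png',im[:,:,::-1])
    hsv=cv2.cvtColor(im,cv2.COLOR_RGB2HSV); P=pts(d,K,T)
    b=((hsv[...,0]>105)&(hsv[...,0]<125)&(hsv[...,1]>140)&(hsv[...,2]>60)&(P[...,2]>.12)&(P[...,2]<.4)).astype(np.uint8)
    k,l,st,_=cv2.connectedComponentsWithStats(b); i=1+st[1:,4].argmax(); print(st[i],P[l==i].min(0).round(3),P[l==i].max(0).round(3))
    v,u=np.nonzero(l==i); w=np.array([ray(a,c,K,T,z) for a,c in zip(u,v)])[:,:2]
    return im,d,K,T,l==i,w,P
E
python3 - <<'E'
from hs import *
im,d,K,T,m,w,P=run('w2')
c,sz,an=cv2.minAreaRect((w*1000).astype(np.float32)); print(c,sz,an,cv2.boxPoints((c,sz,an)).round(1).tolist())
o=ctrl.get_obs(); print(o['tool_pos'].round(4),R.from_rotvec(o['tool_rot']).as_matrix().round(3).tolist(),o['q'].round(2))
E
```

```text
t: 1.32
tool_pos: [0.4114, 0.0642, 0.3035]
t: 2.32
tool_pos: [0.4509, -0.0684, 0.3029]
t: 2.98
tool_pos: [0.4509, -0.0684, 0.303]
tool_rot: [-2.693, -1.617, 0.001]
contact_force: [-0.7, -0.3, -0.4]
opening: 0.0858
grip_force: 0.0
[261 134  61  67 626] [ 0.446 -0.093  0.155] [ 0.529 -0.035  0.162]
(481.0849914550781, -59.728538513183594) (90.14708709716797, 44.465858459472656) 19.567340850830078 [[431.20001220703125, -53.900001525878906], [446.1000061035156, -95.80000305175781], [531.0, -65.5999984741211], [516.0999755859375, -23.700000762939453]]
[ 0.451  -0.0684  0.3031] [[0.47, 0.883, -0.0], [0.883, -0.47, 0.0], [-0.0, -0.0, -1.0]] [-0.31 -0.4   1.89 -0.    1.65  0.18]
```

View pics/w2.png

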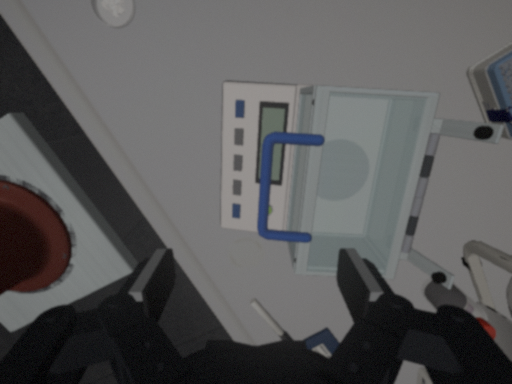

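The wrist view shows the bail bar from (270,137) to (264,232), with its legs at rows 139 and 237. The pan is at about (345,170). Next I'll fit the bar's line.

```bash
cat >> hs.py <<'E'
def bar(D,m,us=None):
    K,T=D
    c=[]
    for v in range(145,228):
        u=np.nonzero(m[v,:285])[0]
        if len(u): c.append(ray(u.mean(),v,K,T,.152)[:2])
    c=np.array(c); vx,vy,x0,y0=cv2.fitLine(c.astype(np.float32),cv2.DIST_HUBER,0,1e-4,1e-4).ravel()
    return np.array([vx,vy]),np.array([x0,y0]),c
E
python3 - <<'E'
from hs import *
D=np.load('w2.npz');im,d,K,T=[D[k] for k in('im','d','K','T')]
hsv=cv2.cvtColor(im,cv2.COLOR_RGB2HSV)
m=((hsv[...,0]>105)&(hsv[...,0]<125)&(hsv[...,1]>120)&(hsv[...,2]>40)); m[:,:255]=0; m[:,330:]=0; m[:125]=0; m[250:]=0
v,u=np.nonzero(m);print(u.min(),u.max(),v.min(),v.max())
dr,p0,c=bar((K,T),m); dr*=np.sign(dr[1]); print('dir',dr,'yaw',np.arctan2(-dr[0],dr[1]))
xb=np.array([dr[1],-dr[0]])
w=np.array([ray(a,b,K,T,.152)[:2] for a,b in zip(u,v)])-p0
print('along',(w@dr).min(),(w@dr).max(),'across',(w@xb).min(),(w@xb).max(), 'barlen')
mid=p0+dr*((w@dr).min()+(w@dr).max())/2; print('handle',mid,'pan',mid+xb*.1055,'hinge',mid+xb*.168)
# pan by depth/colour: steel disc
for uv in((345,170),): print('pan px->',ray(*uv,K,T,.055))
o=ctrl.get_obs();Rm=R.from_rotvec(o['tool_rot']).as_matrix()
print('tool delta',Rm.T@(np.r_[mid,.152]-o['tool_pos'])*1000)
ty=Rm[:2,1];print('roll needed (about +z tool)',np.arctan2(ty[1],ty[0])-np.arctan2(xb[1],xb[0]))
E
```

```text
259 322 133 241
dir [0.5164843  0.85629666] yaw -0.54274017
along -0.06874634507250693 0.052600172517711194 across -0.005020855050454426 0.056081193285524134 barlen
handle [ 0.45345472 -0.08384692] pan [ 0.54379402 -0.13833602] hinge [ 0.59731256 -0.17061629]
pan px-> [ 0.5550331  -0.14193715  0.055     ]
tool delta [-12.43540547   9.49424567 151.09239393]
roll needed (about +z tool) 0.05359771377967015
```

```bash
python3 -m handwheel '[{"tx":-12,"ty":9.5,"tz":0,"roll":0},{"tx":0,"ty":0,"tz":0,"roll":0.053},{"tx":0,"ty":0,"tz":20,"roll":0},{"tx":0,"ty":0,"tz":25,"roll":0},{"tx":0,"ty":0,"tz":25,"roll":0},{"tx":0,"ty":0,"tz":25,"roll":0},{"tx":0,"ty":0,"tz":20,"roll":0},{"tx":0,"ty":0,"tz":15,"roll":0},{"tx":0,"ty":0,"tz":0,"roll":0}]' 36 30
python3 - <<'E'
from hs import *
im,d,K,T,m,w,P=run('w3')
E
```

```text
t: 3.78
tool_pos: [0.4513, -0.0827, 0.1691]
tool_rot: [-2.731, -1.541, 0.008]
contact_force: [0.1, 0.5, -1.5]
opening: 0.0361
grip_force: 0.0
[ 252  137  111  181 3718] [ 0.425 -0.145  0.153] [ 0.53  -0.012  0.311]
```

View pics/w3.png

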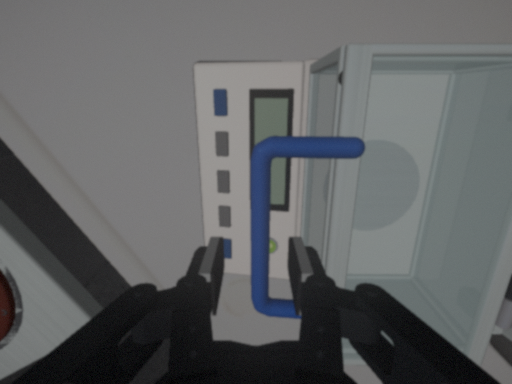

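The bar, at column 261, lies midway between the fingers and parallel to the pads. I'll go down and close.

```bash
python3 -m handwheel '[{"tx":0,"ty":0,"tz":12,"roll":0},{"tx":0,"ty":0,"tz":14,"roll":0},{"tx":0,"ty":0,"tz":10,"roll":0},{"tx":0,"ty":0,"tz":0,"roll":0}]' 36 30
python3 -m handwheel '[{"tx":0,"ty":0,"tz":0,"roll":0},{"tx":0,"ty":0,"tz":0,"roll":0},{"tx":0,"ty":0,"tz":0,"roll":0},{"tx":0,"ty":0,"tz":0,"roll":0},{"tx":0,"ty":0,"tz":0,"roll":0}]' 0 30
python3 - <<'E'
from h import *
o=ctrl.get_obs();print(o['tool_pos'].round(4))
A=np.linspace(0,1,31); 
# smooth profile 0..1.85 over 36 rows, print ty(+forward/rear), tz
n=36;s=np.arange(n+1)/n;a=1.85*(3*s**2-2*s**3)
y=168*(1-np.cos(a));z=-168*np.sin(a)
for i in range(n): print(i,round(a[i+1],3),round(y[i+1]-y[i],1),round(z[i+1]-z[i],1))
E
```

```text
t: 4.17
tool_pos: [0.4528, -0.0832, 0.1355]
tool_rot: [-2.735, -1.541, 0.003]
contact_force: [-0.5, -0.5, 0.0]
opening: 0.036
grip_force: 0.0
t: 4.58
tool_pos: [0.4539, -0.0834, 0.1382]
tool_rot: [-2.737, -1.542, -0.0]
contact_force: [-3.4, 1.8, 4.8]
opening: 0.0108
grip_force: 29.6
[ 0.4539 -0.0834  0.1382]
0 0.004 0.0 -0.7
1 0.016 0.0 -2.1
2 0.036 0.1 -3.3
3 0.063 0.2 -4.5
4 0.097 0.5 -5.6
5 0.137 0.8 -6.7
6 0.183 1.2 -7.6
7 0.233 1.8 -8.4
8 0.289 2.4 -9.0
9 0.349 3.2 -9.5
10 0.413 4.0 -9.9
11 0.48 4.9 -10.2
12 0.549 5.8 -10.2
13 0.622 6.7 -10.1
14 0.696 7.6 -9.8
15 0.771 8.5 -9.4
16 0.848 9.3 -8.9
17 0.925 10.0 -8.2
18 1.002 10.6 -7.4
19 1.079 11.1 -6.5
20 1.154 11.4 -5.6
21 1.228 11.6 -4.6
22 1.301 11.6 -3.7
23 1.37 11.4 -2.7
24 1.437 11.1 -1.9
25 1.501 10.6 -1.1
26 1.561 10.0 -0.4
27 1.617 9.3 0.2
28 1.667 8.5 0.6
29 1.713 7.6 0.9
30 1.753 6.6 1.1
31 1.787 5.6 1.1
32 1.814 4.4 1.0
33 1.834 3.2 0.8
34 1.846 2.0 0.5
35 1.85 0.7 0.2
```

```bash
python3 -m handwheel '[{"tx":0,"ty":0,"tz":-1,"roll":0},{"tx":0,"ty":0,"tz":-2,"roll":0},{"tx":0,"ty":0.1,"tz":-3,"roll":0},{"tx":0,"ty":0.2,"tz":-4.5,"roll":0},{"tx":0,"ty":0.5,"tz":-5.5,"roll":0},{"tx":0,"ty":0.8,"tz":-6.5,"roll":0},{"tx":0,"ty":1.2,"tz":-7.5,"roll":0},{"tx":0,"ty":1.8,"tz":-8.5,"roll":0},{"tx":0,"ty":2.4,"tz":-9,"roll":0},{"tx":0,"ty":3.2,"tz":-9.5,"roll":0},{"tx":0,"ty":4,"tz":-10,"roll":0},{"tx":0,"ty":5,"tz":-10,"roll":0}]' 0 30
python3 - <<'E'
from h import *
im,d,K,T=cam('scene'); cv2.imwrite('pics/s1.png',cv2.resize(im[110:260,150:350,::-1],None,fx=3,fy=3))
E
```

```text
t: 5.58
tool_pos: [0.4688, -0.0925, 0.2152]
tool_rot: [-2.733, -1.54, 0.005]
contact_force: [-7.1, 7.1, 1.4]
opening: 0.0109
grip_force: 29.3
```

View pics/s1.png

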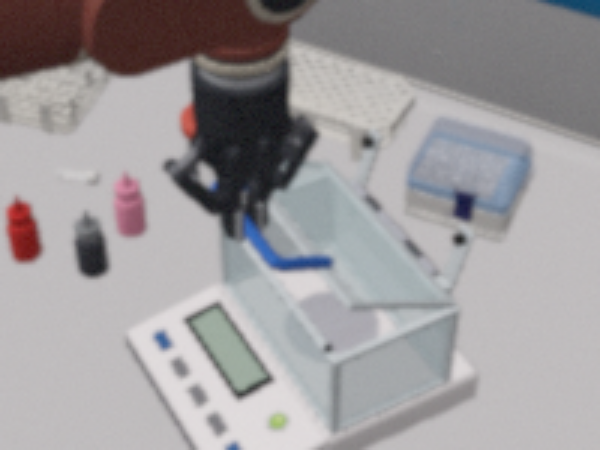

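The lid is lifting in the grip, with its handle at crop (265,250). Side force is about 10 N. Continuing the arc.

```bash
python3 -m handwheel '[{"tx":0,"ty":5.5,"tz":-10,"roll":0},{"tx":0,"ty":6.5,"tz":-10,"roll":0},{"tx":0,"ty":7.5,"tz":-10,"roll":0},{"tx":0,"ty":8.5,"tz":-9.5,"roll":0},{"tx":0,"ty":9.5,"tz":-9,"roll":0},{"tx":0,"ty":10,"tz":-8,"roll":0},{"tx":0,"ty":10.5,"tz":-7.5,"roll":0},{"tx":0,"ty":11,"tz":-6.5,"roll":0},{"tx":0,"ty":11.5,"tz":-5.5,"roll":0},{"tx":0,"ty":11.5,"tz":-4.5,"roll":0},{"tx":0,"ty":11.5,"tz":-3.5,"roll":0},{"tx":0,"ty":11.5,"tz":-2.5,"roll":0}]' 0 30
python3 -m handwheel '[{"tx":0,"ty":11,"tz":-2,"roll":0},{"tx":0,"ty":10.5,"tz":-1,"roll":0},{"tx":0,"ty":10,"tz":-0.5,"roll":0},{"tx":0,"ty":9.5,"tz":0,"roll":0}]' 0 30
```

```text
t: 6.63
tool_pos: [0.5698, -0.1536, 0.3047]
tool_rot: [2.735, 1.54, 0.004]
contact_force: [-2.4, 3.4, 0.7]
opening: 0.0106
grip_force: 30.5
t: 6.97
tool_pos: [0.6051, -0.175, 0.3064]
tool_rot: [2.735, 1.54, 0.003]
contact_force: [0.4, 2.1, -0.7]
opening: 0.0105
grip_force: 31.0
```

Now at about 1.62 rad (height and travel agree). Lowering slowly to the stop.

```bash
python3 -m handwheel '[{"tx":0,"ty":7,"tz":0.5,"roll":0},{"tx":0,"ty":6,"tz":0.8,"roll":0},{"tx":0,"ty":5,"tz":0.8,"roll":0},{"tx":0,"ty":4,"tz":0.8,"roll":0},{"tx":0,"ty":3,"tz":0.8,"roll":0},{"tx":0,"ty":3,"tz":0.8,"roll":0},{"tx":0,"ty":2,"tz":0.6,"roll":0},{"tx":0,"ty":2,"tz":0.6,"roll":0},{"tx":0,"ty":1,"tz":0.3,"roll":0},{"tx":0,"ty":0,"tz":0,"roll":0}]' 0 30
```

```text
t: 7.8
tool_pos: [0.6334, -0.1922, 0.3001]
tool_rot: [2.734, 1.54, 0.005]
contact_force: [2.5, 1.6, 6.2]
opening: 0.0106
grip_force: 33.0
```

```bash
python3 -m handwheel '[{"tx":0,"ty":1,"tz":0.3,"roll":0},{"tx":0,"ty":1,"tz":0.3,"roll":0},{"tx":0,"ty":1,"tz":0.3,"roll":0},{"tx":0,"ty":0,"tz":0,"roll":0}]' 0 30
python3 -m handwheel '[{"tx":0,"ty":1,"tz":0.3,"roll":0},{"tx":0,"ty":1,"tz":0.3,"roll":0},{"tx":0,"ty":1,"tz":0.3,"roll":0},{"tx":0,"ty":0,"tz":0,"roll":0}]' 0 30
```

```text
t: 8.13
tool_pos: [0.6359, -0.1937, 0.2993]
tool_rot: [2.734, 1.54, 0.004]
contact_force: [2.0, 1.9, 7.0]
opening: 0.0108
grip_force: 33.1
t: 8.47
tool_pos: [0.6372, -0.1945, 0.2987]
tool_rot: [2.737, 1.542, 0.001]
contact_force: [-3.5, 4.5, 9.0]
opening: 0.0107
grip_force: 33.5
```

It's on the stop: travel of 214 mm gives 1.85 rad, and the force has reversed. Release and lift away.

```bash
python3 -m handwheel '[{"tx":0,"ty":0,"tz":0,"roll":0},{"tx":0,"ty":0,"tz":0,"roll":0},{"tx":0,"ty":0,"tz":0,"roll":0},{"tx":0,"ty":0,"tz":0,"roll":0},{"tx":0,"ty":0,"tz":-6,"roll":0},{"tx":0,"ty":0,"tz":-15,"roll":0},{"tx":0,"ty":0,"tz":-20,"roll":0},{"tx":0,"ty":0,"tz":-20,"roll":0},{"tx":0,"ty":-20,"tz":0,"roll":0},{"tx":0,"ty":-30,"tz":0,"roll":0},{"tx":0,"ty":-30,"tz":0,"roll":0},{"tx":0,"ty":-30,"tz":0,"roll":0}]' 40 30
python3 - <<'E'
from h import *
im,d,K,T=cam('wrist'); np.savez('w4.npz',im=im,d=d,K=K,T=T)
im2,d2,K2,T2=cam('scene'); np.savez('s2.npz',im=im2,d=d2,K=K2,T=T2)
cv2.imwrite('pics/p4.png',np.hstack([cv2.resize(im,(400,300)),cv2.resize(im2[80:260,130:370],(400,300))])[:,:,::-1])
E
```

```text
t: 9.47
tool_pos: [0.5422, -0.1372, 0.3592]
tool_rot: [2.736, 1.54, 0.002]
contact_force: [-0.2, 0.6, 0.7]
opening: 0.0399
grip_force: 0.0
```

View pics/p4.png

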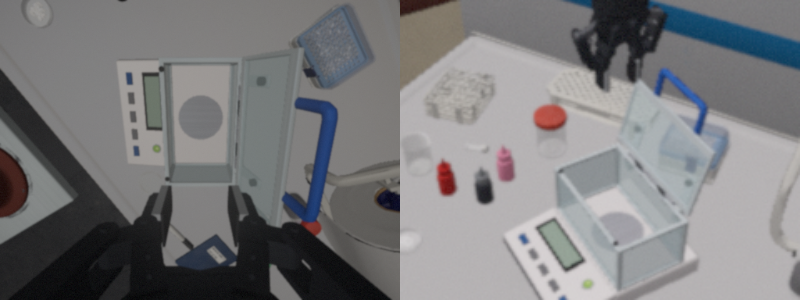

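The lid rests open on its stop and the pan disc shows at wrist (256,150). Next: pan centre, bottle position and deltas.

```bash
python3 - <<'E'
from h import *
D=np.load('w4.npz');im,d,K,T=[D[k] for k in('im','d','K','T')]
g=cv2.cvtColor(im,cv2.COLOR_RGB2GRAY); roi=np.zeros_like(g); roi[95:210,220:296]=1
t,_=cv2.threshold(g[95:210,222:294].reshape(-1,1),0,255,cv2.THRESH_OTSU); m=((g<t)&(roi>0)).astype(np.uint8); m=cv2.morphologyEx(m,cv2.MORPH_OPEN,np.ones((5,5)))
k,l,st,c=cv2.connectedComponentsWithStats(m)
for i in range(1,k):
  if st[i,4]>200:
    v,u=np.nonzero(l==i); w=np.array([ray(a,b,K,T,.055)[:2] for a,b in zip(u,v)])
    (cc,r)=cv2.minEnclosingCircle((w*1000).astype(np.float32)); print(st[i],c[i],w.mean(0),cc,r,np.sqrt(4*len(u)/np.pi))
for n in('scene','s2'):
  D=np.load(n+'.npz');im,d,K,T=[D[k] for k in('im','d','K','T')];P=pts(d,K,T);hsv=cv2.cvtColor(im,cv2.COLOR_RGB2HSV)
  m=np.zeros(d.shape,bool);m[178:206,172:190]=1; m&=(P[...,2]>.02)&(hsv[...,2]<110); v,u=np.nonzero(m);q=P[m];print(len(q),np.median(q,0).round(3), 'mid ray z=.04',ray(u.mean(),v.mean(),K,T,q[:,2].mean()).round(3),q[:,2].mean())
o=ctrl.get_obs();Rm=R.from_rotvec(o['tool_rot']).as_matrix();b=np.array([.536,.137,.22]); print('pan pred',o['tool_pos'].round(4),(Rm.T@(b-o['tool_pos'])*1000).round(1))
E
```

```text
[ 229  122   56   56 2495] [256.56593186 149.83046092] [ 0.54565028 -0.13664628] (545.2025756835938, -137.79087829589844) 44.75155258178711 56.36251115869688
121 [0.527 0.131 0.044] mid ray z=.04 [0.522 0.127 0.052] 0.052307119855061916
116 [0.527 0.131 0.045] mid ray z=.04 [0.528 0.132 0.045] 0.044725021600245184
pan pred [ 0.5409 -0.1359  0.3597] [ 231.  -145.7  139.5]
```

Pan centre is (0.545,-0.137), radius 44.7 mm, which agrees with the handle estimate. Going above the bottle and turning -90°.

```bash
python3 -m handwheel '[{"tx":29,"ty":-18,"tz":0,"roll":0},{"tx":29,"ty":-18,"tz":0,"roll":0},{"tx":29,"ty":-18,"tz":0,"roll":0},{"tx":29,"ty":-18,"tz":0,"roll":0},{"tx":29,"ty":-18,"tz":0,"roll":0},{"tx":29,"ty":-18,"tz":0,"roll":0},{"tx":29,"ty":-18,"tz":0,"roll":0},{"tx":28,"ty":-19,"tz":0,"roll":0},{"tx":0,"ty":0,"tz":20,"roll":-0.12},{"tx":0,"ty":0,"tz":20,"roll":-0.12},{"tx":0,"ty":0,"tz":20,"roll":-0.12},{"tx":0,"ty":0,"tz":20,"roll":-0.12}]' 50 30 |head -2
python3 -m handwheel '[{"tx":0,"ty":0,"tz":20,"roll":-0.12},{"tx":0,"ty":0,"tz":20,"roll":-0.12},{"tx":0,"ty":0,"tz":10,"roll":-0.12},{"tx":0,"ty":0,"tz":0,"roll":-0.12},{"tx":0,"ty":0,"tz":0,"roll":-0.12},{"tx":0,"ty":0,"tz":0,"roll":-0.12},{"tx":0,"ty":0,"tz":0,"roll":-0.12},{"tx":0,"ty":0,"tz":0,"roll":-0.12},{"tx":0,"ty":0,"tz":0,"roll":-0.12},{"tx":0,"ty":0,"tz":0,"roll":0},{"tx":0,"ty":0,"tz":0,"roll":0}]' 50 30
python3 - <<'E'
from h import *
im,d,K,T=cam('wrist'); np.savez('w5.npz',im=im,d=d,K=K,T=T); cv2.imwrite('pics/w5.png',im[:,:,::-1])
P=pts(d,K,T);hsv=cv2.cvtColor(im,cv2.COLOR_RGB2HSV)
m=((hsv[...,1]<90)&(hsv[...,2]<120)&(P[...,2]>.01)&(P[...,2]<.1)&(abs(P[...,0]-.535)<.035)&(abs(P[...,1]-.137)<.035)).astype(np.uint8)
k,l,st,c=cv2.connectedComponentsWithStats(m);i=1+st[1:,4].argmax();q=P[l==i]
print(st[i],c[i],q.min(0).round(3),q.max(0).round(3))
for z0,z1 in((.01,.03),(.03,.045),(.045,.06),(.06,.07),(.07,.085)):
    s=q[(q[:,2]>z0)&(q[:,2]<z1)]
    if len(s)>3: print(z0,len(s),np.percentile(s,2,0).round(3),np.percentile(s,98,0).round(3))
o=ctrl.get_obs();Rm=R.from_rotvec(o['tool_rot']).as_matrix();print(o['tool_pos'].round(4),Rm.round(3).tolist())
E
```

```text
t: 10.57
tool_pos: [0.5399, 0.1355, 0.2782]
t: 11.48
tool_pos: [0.5396, 0.1351, 0.2285]
tool_rot: [0.866, 3.018, 0.001]
contact_force: [0.9, -0.6, 0.1]
opening: 0.0502
grip_force: 0.0
[244 147  28  34 742] [257.23315364 163.00404313] [0.52  0.124 0.01 ] [0.551 0.156 0.083]
0.01 67 [0.52  0.132 0.01 ] [0.537 0.156 0.03 ]
0.03 144 [0.52  0.126 0.031] [0.547 0.156 0.045]
0.045 89 [0.522 0.13  0.045] [0.541 0.154 0.06 ]
0.06 395 [0.524 0.128 0.062] [0.548 0.152 0.069]
0.07 47 [0.532 0.137 0.07 ] [0.539 0.144 0.082]
[0.5394 0.1351 0.2283] [[-0.848, 0.53, 0.001], [0.53, 0.848, 0.0], [-0.001, 0.001, -1.0]]
```

View pics/w5.png

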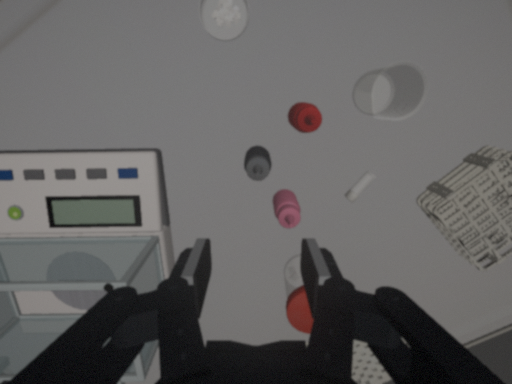

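The bottle is at (257,163), standing at (0.536,0.140), body up to z≈0.05 and tip at 0.082. The red bottle (305,117) and the pink one (288,205) clear the fingers. Descending.

```bash
python3 -m handwheel '[{"tx":6,"ty":2.5,"tz":10,"roll":0},{"tx":0,"ty":0,"tz":25,"roll":0},{"tx":0,"ty":0,"tz":30,"roll":0},{"tx":0,"ty":0,"tz":30,"roll":0},{"tx":0,"ty":0,"tz":30,"roll":0},{"tx":0,"ty":0,"tz":30,"roll":0},{"tx":0,"ty":0,"tz":25,"roll":0},{"tx":0,"ty":0,"tz":15,"roll":0},{"tx":0,"ty":0,"tz":10,"roll":0},{"tx":0,"ty":0,"tz":4,"roll":0},{"tx":0,"ty":0,"tz":0,"roll":0}]' 50 30
python3 -m handwheel '[{"tx":0,"ty":0,"tz":0,"roll":0},{"tx":0,"ty":0,"tz":0,"roll":0},{"tx":0,"ty":0,"tz":0,"roll":0},{"tx":0,"ty":0,"tz":0,"roll":0},{"tx":0,"ty":0,"tz":0,"roll":0}]' 0 30
```

```text
t: 12.45
tool_pos: [0.5342, 0.1406, 0.0176]
tool_rot: [-0.862, -3.019, 0.001]
contact_force: [-0.9, 0.7, 0.7]
opening: 0.0499
grip_force: 0.0
t: 12.87
tool_pos: [0.5361, 0.1406, 0.0201]
tool_rot: [0.861, 3.018, 0.002]
contact_force: [0.3, 0.5, 4.9]
opening: 0.0318
grip_force: 30.2
```

The bottle is gripped (31.8 mm). Lift, then across over the pan.

```bash
python3 -m handwheel '[{"tx":0,"ty":0,"tz":-6,"roll":0},{"tx":0,"ty":0,"tz":-16,"roll":0},{"tx":0,"ty":0,"tz":-26,"roll":0},{"tx":0,"ty":0,"tz":-32,"roll":0},{"tx":0,"ty":0,"tz":-32,"roll":0},{"tx":0,"ty":0,"tz":-32,"roll":0},{"tx":0,"ty":0,"tz":-26,"roll":0},{"tx":0,"ty":0,"tz":-14,"roll":0},{"tx":0,"ty":0,"tz":-6,"roll":0},{"tx":0,"ty":0,"tz":0,"roll":0}]' 0 30
python3 -m handwheel '[{"tx":-8,"ty":-12,"tz":0,"roll":0},{"tx":-14,"ty":-20,"tz":0,"roll":0},{"tx":-18,"ty":-28,"tz":0,"roll":0},{"tx":-20,"ty":-30,"tz":0,"roll":0},{"tx":-20,"ty":-30,"tz":0,"roll":0},{"tx":-20,"ty":-30,"tz":0,"roll":0},{"tx":-20,"ty":-30,"tz":0,"roll":0},{"tx":-15,"ty":-22,"tz":0,"roll":0},{"tx":-12,"ty":-17,"tz":0,"roll":0},{"tx":-8,"ty":-12,"tz":0,"roll":0},{"tx":0,"ty":0,"tz":0,"roll":0},{"tx":0,"ty":0,"tz":0,"roll":0}]' 0 30
python3 - <<'E'
from h import *
im,d,K,T=cam('wrist'); np.savez('w6.npz',im=im,d=d,K=K,T=T); cv2.imwrite('pics/w6.png',im[:,:,::-1])
o=ctrl.get_obs();Rm=R.from_rotvec(o['tool_rot']).as_matrix();print(o['tool_pos'].round(4),(Rm.T@(np.array([.545,-.137,.075])-o['tool_pos'])*1000).round(1), np.arctan2(Rm[1,1],Rm[0,1]))
E
```

```text
t: 13.7
tool_pos: [0.5353, 0.1405, 0.2095]
tool_rot: [0.861, 3.019, 0.001]
contact_force: [-0.1, 0.2, 0.2]
opening: 0.0318
grip_force: 29.9
t: 14.7
tool_pos: [0.5438, -0.1373, 0.2065]
tool_rot: [-0.862, -3.017, -0.001]
contact_force: [0.1, -0.3, -0.3]
opening: 0.0315
grip_force: 29.9
[ 0.5441 -0.1368  0.207 ] [ -1.3   0.3 132. ] 1.0151391814079251
```

View pics/w6.png

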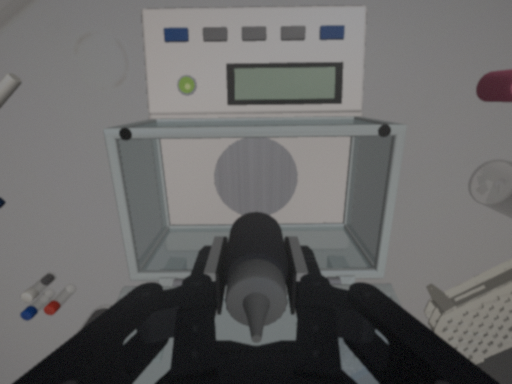

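The bottle hangs upright between the fingers at (256,265), centred over the shield opening. Lowering with a slow end.

```bash
python3 -m handwheel '[{"tx":-1,"ty":0,"tz":8,"roll":0},{"tx":0,"ty":0,"tz":16,"roll":0},{"tx":0,"ty":0,"tz":22,"roll":0},{"tx":0,"ty":0,"tz":22,"roll":0},{"tx":0,"ty":0,"tz":20,"roll":0},{"tx":0,"ty":0,"tz":14,"roll":0},{"tx":0,"ty":0,"tz":10,"roll":0},{"tx":0,"ty":0,"tz":6,"roll":0},{"tx":0,"ty":0,"tz":4,"roll":0},{"tx":0,"ty":0,"tz":3,"roll":0},{"tx":0,"ty":0,"tz":1,"roll":0},{"tx":0,"ty":0,"tz":0,"roll":0}]' 0 30
python3 -m handwheel '[{"tx":0,"ty":0,"tz":1,"roll":0},{"tx":0,"ty":0,"tz":1,"roll":0},{"tx":0,"ty":0,"tz":1,"roll":0},{"tx":0,"ty":0,"tz":0,"roll":0}]' 0 30
```

```text
t: 15.75
tool_pos: [0.546, -0.1382, 0.0831]
tool_rot: [0.861, 3.02, -0.0]
contact_force: [-0.6, 0.5, -0.4]
opening: 0.0316
grip_force: 29.9
t: 16.08
tool_pos: [0.5455, -0.1381, 0.0795]
tool_rot: [0.862, 3.021, -0.0]
contact_force: [-0.6, -0.4, -0.5]
opening: 0.0318
grip_force: 29.9
```

```bash
python3 -m handwheel '[{"tx":0,"ty":0,"tz":1,"roll":0},{"tx":0,"ty":0,"tz":1,"roll":0},{"tx":0,"ty":0,"tz":0.5,"roll":0},{"tx":0,"ty":0,"tz":0.5,"roll":0},{"tx":0,"ty":0,"tz":0,"roll":0}]' 0 30
python3 -m handwheel '[{"tx":0,"ty":0,"tz":0.5,"roll":0},{"tx":0,"ty":0,"tz":0.5,"roll":0},{"tx":0,"ty":0,"tz":0,"roll":0}]' 0 30
```

```text
t: 16.5
tool_pos: [0.5454, -0.138, 0.0763]
tool_rot: [-0.862, -3.021, -0.0]
contact_force: [-0.3, 0.0, 0.2]
opening: 0.032
grip_force: 29.9
t: 16.75
tool_pos: [0.5455, -0.1381, 0.0754]
tool_rot: [-0.862, -3.021, 0.0]
contact_force: [-0.1, -0.2, 0.8]
opening: 0.0315
grip_force: 29.9
```

```bash
python3 -m handwheel '[{"tx":0,"ty":0,"tz":0.5,"roll":0},{"tx":0,"ty":0,"tz":0.5,"roll":0},{"tx":0,"ty":0,"tz":0,"roll":0}]' 0 30
python3 -m handwheel '[{"tx":0,"ty":0,"tz":0.5,"roll":0},{"tx":0,"ty":0,"tz":0,"roll":0}]' 0 30
```

```text
t: 17.0
tool_pos: [0.5457, -0.1381, 0.0751]
tool_rot: [0.862, 3.021, -0.0]
contact_force: [-1.8, -0.0, 3.4]
opening: 0.0318
grip_force: 30.2
t: 17.17
tool_pos: [0.5457, -0.1382, 0.075]
tool_rot: [0.862, 3.021, -0.0]
contact_force: [-2.9, 0.3, 7.0]
opening: 0.0316
grip_force: 30.5
```

The bottle is seated on the pan (7 N). Relieve slightly, open and rise straight up.

```bash
python3 -m handwheel '[{"tx":0,"ty":0,"tz":-0.5,"roll":0},{"tx":0,"ty":0,"tz":0,"roll":0}]' 0 30 | tail -3
python3 -m handwheel '[{"tx":0,"ty":0,"tz":0,"roll":0},{"tx":0,"ty":0,"tz":0,"roll":0},{"tx":0,"ty":0,"tz":0,"roll":0},{"tx":0,"ty":0,"tz":0,"roll":0},{"tx":0,"ty":0,"tz":-6,"roll":0},{"tx":0,"ty":0,"tz":-15,"roll":0},{"tx":0,"ty":0,"tz":-25,"roll":0},{"tx":0,"ty":0,"tz":-35,"roll":0},{"tx":0,"ty":0,"tz":-35,"roll":0},{"tx":0,"ty":0,"tz":-35,"roll":0},{"tx":0,"ty":0,"tz":-30,"roll":0},{"tx":0,"ty":0,"tz":-20,"roll":0}]' 50 30
python3 - <<'E'
from h import *
im,d,K,T=cam('wrist'); np.savez('w7.npz',im=im,d=d,K=K,T=T)
im2,d2,K2,T2=cam('scene'); np.savez('s3.npz',im=im2,d=d2,K=K2,T=T2)
cv2.imwrite('pics/p7.png',np.hstack([cv2.resize(im,(400,300)),cv2.resize(im2[80:260,130:370],(400,300))])[:,:,::-1])
P=pts(d,K,T);hsv=cv2.cvtColor(im,cv2.COLOR_RGB2HSV)
m=(P[...,2]>.118)&(P[...,2]<.145)&(np.hypot(P[...,0]-.545,P[...,1]+.137)<.03);q=P[m];print('cap/tip',len(q),np.median(q,0).round(4),q.max(0).round(3));q=q[q[:,2]>.128];print(len(q),q.mean(0).round(4) if len(q) else '')
o=ctrl.get_obs();Rm=R.from_rotvec(o['tool_rot']).as_matrix();print(o['tool_pos'].round(4),(Rm.T@(np.array([.6372,-.1945,.36])-o['tool_pos'])*1000).round(1))
E
```

```text
contact_force: [-2.2, 0.3, 4.5]
opening: 0.0316
grip_force: 30.4
t: 18.33
tool_pos: [0.5465, -0.1384, 0.2804]
tool_rot: [0.86, 3.016, -0.001]
contact_force: [-0.3, -0.3, 0.9]
opening: 0.0502
grip_force: 0.0
cap/tip 329 [ 0.5445 -0.1374  0.1189] [ 0.559 -0.125  0.138]
31 [ 0.5455 -0.1377  0.1333]
[ 0.5476 -0.1389  0.2817] [-1.062e+02  1.000e-01 -7.730e+01]
```

View pics/p7.png

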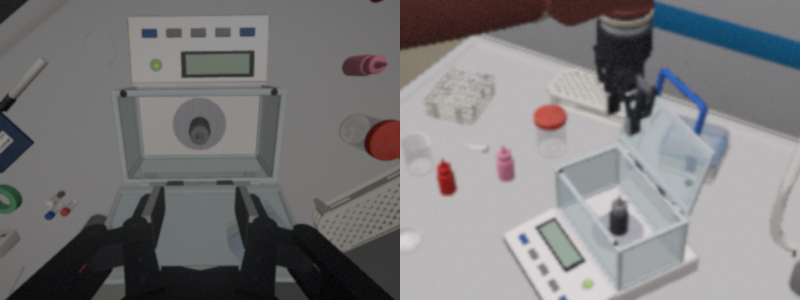

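The bottle stands upright at the pan's centre, its tip measured at (0.5455,-0.1377,0.138). The lid is still open and the bystanders are unmoved. That is already 11 picture views, over the limit of 10, so from here I check by numbers only. Rise, turn back and go over the handle.

```bash
python3 -m handwheel '[{"tx":0,"ty":0,"tz":-30,"roll":0},{"tx":0,"ty":0,"tz":-30,"roll":0},{"tx":0,"ty":0,"tz":-30,"roll":0},{"tx":0,"ty":0,"tz":0,"roll":0.12},{"tx":0,"ty":0,"tz":0,"roll":0.12},{"tx":0,"ty":0,"tz":0,"roll":0.12},{"tx":0,"ty":0,"tz":0,"roll":0.12},{"tx":0,"ty":0,"tz":0,"roll":0.12},{"tx":0,"ty":0,"tz":0,"roll":0.12},{"tx":0,"ty":0,"tz":0,"roll":0.12},{"tx":0,"ty":0,"tz":0,"roll":0.12},{"tx":0,"ty":0,"tz":0,"roll":0.12}]' 36 30 | head -2
python3 -m handwheel '[{"tx":0,"ty":0,"tz":0,"roll":0.12},{"tx":0,"ty":0,"tz":0,"roll":0.12},{"tx":0,"ty":0,"tz":0,"roll":0.12},{"tx":0,"ty":0,"tz":0,"roll":0.12},{"tx":0,"ty":20,"tz":0,"roll":0},{"tx":0,"ty":20,"tz":0,"roll":0},{"tx":0,"ty":20,"tz":0,"roll":0},{"tx":0,"ty":20,"tz":0,"roll":0},{"tx":0,"ty":20,"tz":0,"roll":0},{"tx":0,"ty":0,"tz":0,"roll":0},{"tx":0,"ty":0,"tz":0,"roll":0}]' 36 30 | head -2
python3 - <<'E'
from hs import *
im,d,K,T,m,w,P=run('w8')
q=P[m]; q=q[(q[:,2]>.285)&(q[:,2]<.33)]; xb=np.array([np.cos(.543),-np.sin(.543)]); yb=np.array([np.sin(.543),np.cos(.543)])
h=np.array([.6372,-.1945])
s=(q[:,:2]-h)@xb; t=(q[:,:2]-h)@yb; k=(abs(t)<.04); print(len(s),k.sum(),'bar x_b',np.percentile(s[k],[2,50,98]).round(4),'y range',t.min().round(3),t.max().round(3),'z',np.percentile(q[k][:,2],[5,50,95]).round(4))
o=ctrl.get_obs();Rm=R.from_rotvec(o['tool_rot']).as_matrix();print(o['tool_pos'].round(4),(Rm.T@(np.array([.6372,-.1945,.2987])-o['tool_pos'])*1000).round(1),np.arctan2(Rm[1,1],Rm[0,1]))
E
```

```text
t: 19.43
tool_pos: [0.5451, -0.1379, 0.3636]
t: 20.35
tool_pos: [0.6309, -0.1901, 0.363]
[ 250  132   23  150 1801] [ 0.6   -0.24   0.274] [ 0.668 -0.141  0.321]
1775 1191 bar x_b [-0.0051 -0.0009  0.0033] y range -0.053 0.06 z [0.3169 0.3189 0.3201]
[ 0.6306 -0.1898  0.3637] [-0.6  8.3 65. ] -0.5451071526600489
```

The handle is where I left it: bar centre at z≈0.313, within 1 mm. Go down and grip.

```bash
python3 -m handwheel '[{"tx":0,"ty":7.5,"tz":0,"roll":0},{"tx":0,"ty":0,"tz":12,"roll":0},{"tx":0,"ty":0,"tz":20,"roll":0},{"tx":0,"ty":0,"tz":18,"roll":0},{"tx":0,"ty":0,"tz":12,"roll":0},{"tx":0,"ty":0,"tz":4,"roll":0},{"tx":0,"ty":0,"tz":0,"roll":0}]' 36 30
python3 -m handwheel '[{"tx":0,"ty":0,"tz":0,"roll":0},{"tx":0,"ty":0,"tz":0,"roll":0},{"tx":0,"ty":0,"tz":0,"roll":0},{"tx":0,"ty":0,"tz":0,"roll":0},{"tx":0,"ty":0,"tz":0,"roll":0}]' 0 30
python3 - <<'E'
import numpy as np
n=36;s=np.arange(n+1)/n;a=1.85*(1-(3*s**2-2*s**3))
y=168*(1-np.cos(a));z=-168*np.sin(a)
print([(round(a[i+1],2),round(y[i+1]-y[i],1),round(z[i+1]-z[i],1)) for i in range(n)])
E
```

```text
t: 20.98
tool_pos: [0.6366, -0.1934, 0.2974]
tool_rot: [-2.735, -1.541, 0.003]
contact_force: [-0.2, 0.1, -0.2]
opening: 0.0358
grip_force: 0.0
t: 21.4
tool_pos: [0.6376, -0.1938, 0.3013]
tool_rot: [2.736, 1.541, 0.002]
contact_force: [-3.1, 1.7, 4.3]
opening: 0.0105
grip_force: 29.6
[(np.float64(1.85), np.float64(-0.7), np.float64(-0.2)), (np.float64(1.83), np.float64(-2.0), np.float64(-0.5)), (np.float64(1.81), np.float64(-3.2), np.float64(-0.8)), (np.float64(1.79), np.float64(-4.4), np.float64(-1.0)), (np.float64(1.75), np.float64(-5.6), np.float64(-1.1)), (np.float64(1.71), np.float64(-6.6), np.float64(-1.1)), (np.float64(1.67), np.float64(-7.6), np.float64(-0.9)), (np.float64(1.62), np.float64(-8.5), np.float64(-0.6)), (np.float64(1.56), np.float64(-9.3), np.float64(-0.2)), (np.float64(1.5), np.float64(-10.0), np.float64(0.4)), (np.float64(1.44), np.float64(-10.6), np.float64(1.1)), (np.float64(1.37), np.float64(-11.1), np.float64(1.9)), (np.float64(1.3), np.float64(-11.4), np.float64(2.7)), (np.float64(1.23), np.float64(-11.6), np.float64(3.7)), (np.float64(1.15), np.float64(-1
[... 480 characters left out ...]
.48), np.float64(-5.8), np.float64(10.2)), (np.float64(0.41), np.float64(-4.9), np.float64(10.2)), (np.float64(0.35), np.float64(-4.0), np.float64(9.9)), (np.float64(0.29), np.float64(-3.2), np.float64(9.5)), (np.float64(0.23), np.float64(-2.4), np.float64(9.0)), (np.float64(0.18), np.float64(-1.8), np.float64(8.4)), (np.float64(0.14), np.float64(-1.2), np.float64(7.6)), (np.float64(0.1), np.float64(-0.8), np.float64(6.7)), (np.float64(0.06), np.float64(-0.5), np.float64(5.6)), (np.float64(0.04), np.float64(-0.2), np.float64(4.5)), (np.float64(0.02), np.float64(-0.1), np.float64(3.3)), (np.float64(0.0), np.float64(-0.0), np.float64(2.1)), (np.float64(0.0), np.float64(-0.0), np.float64(0.7))]
```

```bash
python3 -m handwheel '[{"tx":0,"ty":-1,"tz":-0.2,"roll":0},{"tx":0,"ty":-2,"tz":-0.5,"roll":0},{"tx":0,"ty":-3,"tz":-0.8,"roll":0},{"tx":0,"ty":-4.5,"tz":-1,"roll":0},{"tx":0,"ty":-5.5,"tz":-1,"roll":0},{"tx":0,"ty":-6.5,"tz":-1,"roll":0},{"tx":0,"ty":-7.5,"tz":-1,"roll":0},{"tx":0,"ty":-8.5,"tz":-0.6,"roll":0},{"tx":0,"ty":-9.5,"tz":-0.2,"roll":0},{"tx":0,"ty":-10,"tz":0.4,"roll":0},{"tx":0,"ty":-10.5,"tz":1,"roll":0},{"tx":0,"ty":-11,"tz":2,"roll":0}]' 0 30
python3 -m handwheel '[{"tx":0,"ty":-11.5,"tz":2.7,"roll":0},{"tx":0,"ty":-11.5,"tz":3.7,"roll":0},{"tx":0,"ty":-11.5,"tz":4.6,"roll":0},{"tx":0,"ty":-11.5,"tz":5.6,"roll":0},{"tx":0,"ty":-11,"tz":6.5,"roll":0},{"tx":0,"ty":-10.5,"tz":7.4,"roll":0},{"tx":0,"ty":-10,"tz":8.2,"roll":0},{"tx":0,"ty":-9.5,"tz":9,"roll":0},{"tx":0,"ty":-8.5,"tz":9.5,"roll":0},{"tx":0,"ty":-7.5,"tz":9.8,"roll":0},{"tx":0,"ty":-6.5,"tz":10,"roll":0},{"tx":0,"ty":-6,"tz":10,"roll":0}]' 0 30
```

```text
t: 22.4
tool_pos: [0.5682, -0.1519, 0.3015]
tool_rot: [-2.736, -1.541, 0.001]
contact_force: [1.0, -0.7, 3.3]
opening: 0.0109
grip_force: 32.1
t: 23.4
tool_pos: [0.4691, -0.092, 0.2134]
tool_rot: [-2.736, -1.541, 0.003]
contact_force: [2.1, -1.1, -0.3]
opening: 0.0109
grip_force: 30.5
```

```bash
python3 -m handwheel '[{"tx":0,"ty":-4.5,"tz":10,"roll":0},{"tx":0,"ty":-4,"tz":10,"roll":0},{"tx":0,"ty":-3,"tz":9.5,"roll":0},{"tx":0,"ty":-2.5,"tz":9,"roll":0},{"tx":0,"ty":-1.8,"tz":8,"roll":0},{"tx":0,"ty":-1.2,"tz":7,"roll":0},{"tx":0,"ty":-0.8,"tz":6,"roll":0},{"tx":0,"ty":-0.4,"tz":4,"roll":0},{"tx":0,"ty":-0.2,"tz":3,"roll":0},{"tx":0,"ty":-0.1,"tz":2,"roll":0},{"tx":0,"ty":0,"tz":0,"roll":0}]' 0 30
```

```text
t: 24.32
tool_pos: [0.4545, -0.0831, 0.1464]
tool_rot: [-2.737, -1.541, 0.002]
contact_force: [-4.5, 0.4, 1.4]
opening: 0.0104
grip_force: 31.9
```

```bash
python3 -m handwheel '[{"tx":0,"ty":0,"tz":1,"roll":0},{"tx":0,"ty":0,"tz":1,"roll":0},{"tx":0,"ty":0,"tz":1,"roll":0},{"tx":0,"ty":0,"tz":1,"roll":0},{"tx":0,"ty":0,"tz":1,"roll":0},{"tx":0,"ty":0,"tz":0,"roll":0}]' 0 30
python3 -m handwheel '[{"tx":0,"ty":0,"tz":0.7,"roll":0},{"tx":0,"ty":0,"tz":0.7,"roll":0},{"tx":0,"ty":0,"tz":0,"roll":0}]' 0 30
```

```text
t: 24.82
tool_pos: [0.4543, -0.083, 0.1417]
tool_rot: [-2.736, -1.541, 0.002]
contact_force: [-5.6, 0.9, 0.4]
opening: 0.0105
grip_force: 32.0
t: 25.07
tool_pos: [0.4543, -0.0829, 0.1402]
tool_rot: [-2.736, -1.541, 0.002]
contact_force: [-4.9, 1.5, -0.7]
opening: 0.0108
grip_force: 32.1
```

```bash
python3 -m handwheel '[{"tx":0,"ty":0,"tz":0.7,"roll":0},{"tx":0,"ty":0,"tz":0.7,"roll":0},{"tx":0,"ty":0,"tz":0,"roll":0}]' 0 30
python3 -m handwheel '[{"tx":0,"ty":0,"tz":0.7,"roll":0},{"tx":0,"ty":0,"tz":0.7,"roll":0},{"tx":0,"ty":0,"tz":0,"roll":0}]' 0 30
```

```text
t: 25.32
tool_pos: [0.4542, -0.083, 0.1388]
tool_rot: [-2.736, -1.541, 0.002]
contact_force: [-4.4, 0.7, -1.0]
opening: 0.0104
grip_force: 32.1
t: 25.57
tool_pos: [0.4542, -0.0829, 0.1374]
tool_rot: [-2.736, -1.541, 0.002]
contact_force: [-5.3, 0.4, -0.0]
opening: 0.0104
grip_force: 32.1
```

```bash
python3 -m handwheel '[{"tx":0,"ty":0,"tz":0.6,"roll":0},{"tx":0,"ty":0,"tz":0.6,"roll":0},{"tx":0,"ty":0,"tz":0,"roll":0}]' 0 30
python3 -m handwheel '[{"tx":0,"ty":0,"tz":0.6,"roll":0},{"tx":0,"ty":0,"tz":0.6,"roll":0},{"tx":0,"ty":0,"tz":0,"roll":0}]' 0 30
python3 - <<'E'
from hs import *
im,d,K,T,m,w,P=run('w9')
q=P[m];print(np.percentile(q[:,2],[5,25,50,75,95]).round(4))
im,d,K,T=cam('scene');P=pts(d,K,T);hsv=cv2.cvtColor(im,cv2.COLOR_RGB2HSV)
m=(hsv[...,0]>105)&(hsv[...,0]<125)&(hsv[...,1]>140)&(hsv[...,2]>70)&(P[...,2]>.1)&(P[...,2]<.3)&(abs(P[...,0]-.48)<.08)&(abs(P[...,1]+.09)<.08);print(m.sum(),np.percentile(P[m][:,2],[5,50,95]).round(4))
E
```

```text
t: 25.82
tool_pos: [0.4542, -0.0829, 0.1363]
tool_rot: [-2.736, -1.541, 0.002]
contact_force: [-5.0, 1.4, 1.0]
opening: 0.0106
grip_force: 32.4
t: 26.07
tool_pos: [0.4543, -0.0829, 0.1363]
tool_rot: [-2.736, -1.541, 0.003]
contact_force: [-9.0, 2.3, 5.5]
opening: 0.0104
grip_force: 32.9
[ 244  150  139  196 6195] [ 0.426 -0.128  0.153] [ 0.53  -0.012  0.279]
[0.1554 0.1569 0.1577 0.1587 0.1606]
106 [0.1552 0.1585 0.1615]
```

Firm seat: z stopped at 0.1363 with force rising to 5.5 N, and the bar top is back at 0.158 as when first shut. Release and retreat.

```bash
python3 -m handwheel '[{"tx":0,"ty":0,"tz":0,"roll":0},{"tx":0,"ty":0,"tz":0,"roll":0},{"tx":0,"ty":0,"tz":0,"roll":0},{"tx":0,"ty":0,"tz":0,"roll":0},{"tx":0,"ty":0,"tz":-5,"roll":0},{"tx":0,"ty":0,"tz":-15,"roll":0},{"tx":0,"ty":0,"tz":-25,"roll":0},{"tx":0,"ty":0,"tz":-30,"roll":0},{"tx":0,"ty":0,"tz":-30,"roll":0},{"tx":0,"ty":0,"tz":-25,"roll":0},{"tx":0,"ty":0,"tz":-15,"roll":0},{"tx":0,"ty":0,"tz":0,"roll":0}]' 36 30
python3 - <<'E'
from h import *
im,d,K,T=cam('wrist');P=pts(d,K,T);hsv=cv2.cvtColor(im,cv2.COLOR_RGB2HSV)
B=lambda h,P:(h[...,0]>105)&(h[...,0]<125)&(h[...,1]>120)&(h[...,2]>50)&(P[...,2]>.1)&(P[...,2]<.35)&(abs(P[...,0]-.48)<.09)&(abs(P[...,1]+.09)<.09)
m=B(hsv,P);print('handle',m.sum(),P[m].min(0).round(3),P[m].max(0).round(3),np.median(P[m][:,2]).round(4))
S=np.load('scene.npz');im,d,K,T=cam('scene');im3=np.load('s3.npz')['im']
# bystanders: difference to the first scene picture, list changed blobs
df=(np.abs(im.astype(int)-S['im']).max(-1)>45).astype(np.uint8);df=cv2.morphologyEx(df,cv2.MORPH_OPEN,np.ones((3,3)))
k,l,st,c=cv2.connectedComponentsWithStats(df);print(st[1:].tolist())
# bottle through glass
P=pts(d,K,T);g=cv2.cvtColor(im,cv2.COLOR_RGB2GRAY);Ti=np.linalg.inv(T)
for z in(.06,.08,.1,.12,.135):
    p=Ti[:3]@np.array([.5455,-.1377,z,1]);u,v=(K@p)[:2]/p[2];print(z,int(u),int(v),g[int(v),int(u)],cv2.cvtColor(S['im'],cv2.COLOR_RGB2GRAY)[int(v),int(u)])
E
```

```text
t: 27.17
tool_pos: [0.4568, -0.0838, 0.2857]
tool_rot: [2.731, 1.538, 0.009]
contact_force: [0.9, -0.1, 0.9]
opening: 0.0359
grip_force: 0.0
handle 1766 [ 0.426 -0.158  0.154] [ 0.53  -0.034  0.163] 0.1579
[[0, 30, 254, 128, 14077], [194, 106, 57, 67, 1962], [175, 182, 12, 21, 202], [0, 215, 13, 35, 144], [23, 214, 30, 29, 384], [13, 238, 7, 6, 27], [0, 253, 38, 41, 746], [3, 254, 8, 7, 33], [34, 267, 80, 98, 1437], [47, 330, 56, 40, 361], [0, 348, 36, 31, 445], [48, 370, 3, 3, 9]]
0.06 260 216 152 176
0.08 260 211 150 175
0.1 260 206 166 189
0.12 260 201 171 191
0.135 260 198 192 193
```

```bash
python3 - <<'E'
from h import *
S=np.load('scene.npz');im,d,K,T=cam('scene');Ti=np.linalg.inv(T)
g=lambda i:cv2.GaussianBlur(cv2.cvtColor(i,cv2.COLOR_RGB2GRAY),(3,3),0).astype(int)
df=g(S['im'])-g(im); r=df[190:226:3,244:280:3]; print(r)
for z in(.055,.137):
    p=Ti[:3]@np.array([.5455,-.1377,z,1]);print((K@p)[:2]/p[2])
o=ctrl.get_obs();print(o['t'],o['contact_force'].round(1))
E
```

```text
[[-12 -13 -12 -12 -11 -13 -13 -12 -12 -12 -12 -13]
 [-12 -13 -12 -13 -12 -12 -13 -13 -11 -12 -13 -12]
 [-12 -12 -12 -13 -13 -12  -9 -11 -14 -13 -13 -12]
 [-13 -13 -13 -14 -11   2  13  -7 -13 -13 -12 -13]
 [-13 -12 -12 -12  -3  17  26  13 -11 -12 -12 -13]
 [-13 -13 -12 -13   3  20  21  19 -11 -12 -13 -12]
 [-12 -12 -13 -11  13  17  17  23  -9 -12 -12 -13]
 [-14 -13 -12 -10  15  21  24  23  -8 -12 -13 -12]
 [-13 -10  -7  -9   5  24  25  23  -9 -12 -13 -13]
 [-10  -8 -10 -12 -11  10  25  23  -9 -12 -13 -12]
 [-10 -12 -11 -13 -13 -10  14   4 -12 -12 -13 -12]
 [-12 -12 -12 -12 -12 -12 -13 -12 -13 -12 -12 -12]]
[260.36629819 217.94874786]
[260.99392428 197.51509309]
27.3167 [ 0.2  0.9 -0.9]
```

The difference picture shows an upright bottle shape exactly at the pan's centre under the shut lid. The only changes on the bench are the bottle's old place and the arm. Handing in.

```bash
python3 -c "
from station import ctrl
print(ctrl.finish_job())"
```

```text
the job is handed in; nothing more can be done
None
```

The job is handed in at about 27 s: the dark dropper bottle stands upright at the pan's centre under the fully shut lid and the bystanders are unmoved, but I viewed 11 pictures against the limit of 10.

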